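Seat the strip in the drilling jig and run its thumbscrew down

TASK

The strip of wood in the drilling jig has slipped back from the end stop. Working with the fingertips only, gripping and lifting nothing, push the strip along its channel until its end is right up against the end stop; then stroke the wings of the thumbscrew round clockwise (seen from above), stroke after stroke, until the strip is clamped under its foot and the screw will turn no further. Leave the strip home and clamped, and the other things on the bench where they lie.

Things in the scene. Friction and masses are not known exactly. Their poses are not given: they have to be found in the camera images.
- jig: Drilling jig fixed to the bench. Origin on the bench top exactly under the thumbscrew's axis, z up, y along the strip channel towards the end stop. Plywood base 124 (x -62 to 62) x 312 (y -195 to 117) x 12 mm. Channel 33 mm wide, floor at z = 12; wooden rails beside it (x to +-36) from y = -195 to -23, tops at z = 24 (-x side) and 36 mm (+x side).
- bridge (a point): Top of the brass bush (radius 10 mm) on the screw axis, jig frame (0, 0, 60) mm. The aluminium bridge under it spans the strip: x -36 to 36, y -23 to 27, top at z = 58 mm.
- guide_block (a point): Centre of the top of the taller aluminium drill guide block beside the bridge, jig frame (0, 49.5, 84) mm: x -36 to 36, y 27 to 72, drill bush rims to z = 87 mm. The wings clear it by 2 mm: a fingertip does not fit between it and the screw, so the wings can be pushed round only on the side away from it (-y, and part of +x and -x).
- end_stop (a point): Middle of the end stop's face that the strip must meet, in the jig at (0, 87, 21) mm; axes as the jig's. The stop is a wooden bar 72 x 18 x 26 mm, top at z = 38.
- strip: Loose plain wooden strip, 30 (x) x 360 (y) x 18 (z) mm, 0.06 to 0.13 kg, origin in the centre of its underside. It lies in the jig's channel (underside 12 mm above the bench), 1.5 mm of play on each side, under bridge and guide block, its end 20 to 60 mm short of the end stop; its tail sticks out past the jig's base at -y. It slides easily.
- strip_nose (a point): Middle of the strip's end that must meet the end stop (strip frame 0, 180, 9 mm).
- strip_tail (a point): Middle of the strip's other, free end face (strip frame 0, -180, 9 mm), where it can be pushed.
- thumbscrew (a joint): Turn in rad, growing clockwise seen from above, which lowers the screw 4 mm a turn (0.637 mm per rad). Starts at 2.0 to 5.1. The foot meets the strip at about 8.0, then its cushion is squeezed; at 12.0 the hub is down on the brass bush and the screw stops dead (foot force about 20 N). It stays where it is left; turning takes 0.03 Nm, 0.045 Nm near the end (about 2 N at a wing).
- wings: Thumbscrew's dark steel hub and wings. Origin on its axis at the hub's underside, 67.9 mm above the bench at joint 0, 60.3 mm at joint 12; z up. Two flat upright wings along its +x and -x, 5 mm thick, 11 mm broad, rising outward to round ends centred 19 mm out and 13.5 mm up (reach 25 mm, top 19 mm up). Hub radius 10.5, height 14; the spindle, radius 5, ends 25.5 mm up. At joint q it is turned by -q about z from the jig's axes.
- wing_tip (a point): Outermost point of the +x wing, 25 mm from the axis, 13.5 mm above the hub's underside.
- foot: Round rubber-faced foot of the thumbscrew, radius 9 mm, origin in the centre of its underside, under the bridge; it starts 2 to 4 mm above the strip's top face.
- pencil: Bystander: pencil 168 mm long, 7 mm thick, lying on the bench on the near side of the jig. Origin in the centre of its underside.
- tape_measure: Bystander: tape measure 38 x 97 x 66 mm standing on the bench on the far side of the jig. Origin in the centre of its underside.
- try_square: Bystander: try square 190 x 116 x 20 mm lying flat on the far side of the jig. Origin in the centre of its underside.

How it is judged:
By the outcome, as a careful person would: the job done as asked, in the order asked, and still so for the second after the job is handed in, with the robot touching nothing.
It also fails if it takes over 64 s, if anything falls off the work surface, if the arm or the gripper's body presses on something with over 40 N, if the wrist force passes 120 N, or if a joint passes its speed limit or range.

ROBOT

A 6-joint arm with a two-finger parallel gripper is mounted at the origin on a cart in front of the work surface, level with it; the furniture and walls round the work are solid. World frame = base frame: x ahead of the robot, y to its left, z up, the work surface at z = 0. Lengths are in m, angles in rad, forces in N, time in s.
With the tool pointing down it reaches from about 0.35 to 0.725 m from the base axis. Payload 6 kg.
Tool frame: the origin (TCP) lies midway between the tips of the shut fingers; the grasp point (between the pads) lies 19 mm behind it; z points along the fingers, y is the line along which they close (so a half turn about z gives the same grasp; the last joint's range is limited). The gripper opens to 85 mm and grips with 20 to 120 N. Pads are 22 mm wide; open, the fingers measure 114 mm over their backs; the gripper's body (76 mm by 85 mm) begins 54 mm behind the grasp point. The pads swing forward as they close: fully open they stand 13 mm farther back than shut.
Start: joints at [1.661, 0.04, 0.085, 0, -1.615, -0.334], TCP at [0.145, 0.582, 0.231] pointing down, gripper open.
Joint ranges: [-2.56, 2.56], [-1.29, 2.01], [-1.08, 1.49], [-3.29, 1.98], [-2.81, -0.18], [-2.99, 2.99]. Speed limits (rad/s): [2.57, 2.57, 3.01, 3.14, 3.14, 3.14].

INTERFACE

Orientations are given as a rotation vector (axis times angle).
In Python, from workcell import status, eyes, manip gives the robot as it stands.
- The arm moves only by the tool carry_out, never from a script. Its argument "motion" is text: rows parted by semicolons, each of 4 numbers parted by spaces: the shift along the world's x, y, z in cm, then the turn about the world's z in rad. In form: tx ty tz spin; .... A call has 1 to 20 rows; each row shifts and turns the commanded pose from where the row before left it; what a row does not reach is not made up. A row lasts 1/10 s, in which the tool goes at most 50 mm and 8.59 degrees, less where a joint would pass 70% of its speed; a pose out of reach is approached as far as the arm can. A call with a gripper value outside its range is refused whole. "hand" is the opening, from 0 (shut) to 1 (fully open), set as the call begins (left out, the last holds). The fingers move at their own pace and stop on an object; "newtons" is the grip in N (left out, the last holds). Time passes only in rows, so rows that do not move let the fingers close. It gives the time, the measured TCP pose, the force, the opening and the grip force at its end, in the units of the state.
- status.read_state(): the state, without advancing time (a new reading comes with each control period).
- eyes.snapshot(name): name is "scene" or "top" or "wrist"; returns the picture (400x640x3 uint8, red, green, blue); there is no depth.
- eyes.get_calibration(name): a dict with "K" (3x3 intrinsics, pixels), "eye" and "rotation" of the camera in the world; the wrist camera has in their place "hand_eye" (4x4, takes a point from camera to tool coordinates, whose origin is the TCP and whose axes are the flange's). Camera axes: x right, y up, looking along -z (the intrinsics and any distortion apply to the point x, -y, -z); pixel columns grow to the right and rows downward; lengths in m; the calibration is good to about 2 mm. A picture is of the moment at which its call begins: read the wrist's pose just before it. get_calibration takes no time and is no camera call.
- manip.finish_job(): hands the job in; it is judged then, once.
Trained networks look in the newest picture that a camera, given by its name, has taken for a name from the list of things; names that differ only in an ending like _2 or _b are one class to them, and where a whole thing is asked for, a point or a joint stands for the part that bears it (a point fixed in the world has none). Each returns a list of dicts, best first, with "score" (0 to 1); they miss things now and then, are a little off and sometimes report something else, mostly with a low value. They report only what shows in the picture. A call takes as long as a camera call.
- eyes.search_frame(camera, query): "bbox" ([left, top, right, bottom] in pixels, round what is visible of it).
- eyes.silhouettes(camera, query): "mask" (400x640 bool, what is visible of it) and "bbox" ([left, top, right, bottom] in pixels, round what is visible of it).
- eyes.landmark_of(camera, query): "xy" ([column, row] in pixels: a listed point, or the origin of a listed thing).
The state is a dict: "time_s": time; "joint_pos": joint angles; "qvel": joint speeds; "joint_efforts": joint torques, N m; "position": TCP position; "tool_rot": TCP orientation; "wrist_force": force on the tool from outside, world axes, zero at the start; "wrist_torque": the same for the moment, N m; "width": finger opening in m; "finger_force": force on a finger pad.
Only numpy, scipy, OpenCV 4.12 (cv2) and the standard library are available. Lean on these libraries where they do the work, as an engineer would, in place of code of your own. Each camera call takes 0.05 s, during which the arm holds its last target. There are 200 camera calls.

## Working session

There is one attempt and no reset: what is moved stays moved. The work goes in short steps, Python scripts to look and compute and a tool call to move; the robot and the scene stay as the last step left them, time stands still between calls to the robot, and variables do not carry over. Pictures are saved under pics/ and viewed, at most 10 in all, crops included, and the job is handed in when it is done.

Besides the shell and the picture viewer there is one more tool, called after ">>>" by a JSON object that holds its "api" and its "payload". carry_out: Moves the arm, as the interface text tells. Its arguments: {"type":"object","properties":{"motion":{"type":"string"},"hand":{"type":"number"},"newtons":{"type":"number"}},"required":["motion"]}

```bash
mkdir -p pics
cat > h.py <<'E'
import numpy as np, cv2
from scipy.spatial.transform import Rotation as R
from workcell import status, eyes, manip
def cam(name):
    c=eyes.get_calibration(name); K=np.array(c["K"])
    if name=="wrist":
        s=status.read_state(); T=np.eye(4); T[:3,:3]=R.from_rotvec(s["tool_rot"]).as_matrix(); T[:3,3]=s["position"]
        M=T@np.array(c["hand_eye"]); return K,M[:3,3],M[:3,:3],c
    return K,np.array(c["eye"]),np.array(c["rotation"]),c
def px2z(name,xy,z,cm=None):
    K,e,r,_=cm or cam(name); d=np.linalg.inv(K)@np.array([xy[0],xy[1],1.]); d=r@np.array([d[0],-d[1],-d[2]])
    return e+d*(z-e[2])/d[2]
def proj(name,p,cm=None):
    K,e,r,_=cm or cam(name); q=r.T@(np.array(p)-e); q=K@np.array([q[0],-q[1],-q[2]]); return q[:2]/q[2]
def save(name,f):
    im=eyes.snapshot(name); cv2.imwrite("pics/"+f,cv2.cvtColor(im,cv2.COLOR_RGB2BGR)); return im
E
python3 - <<'E'
from h import *
s=status.read_state(); print(s)
for n in("scene","top"):
    save(n,n+"1.png"); c=cam(n); print(n,c[1],[k for k in c[3]])
    for q,z in(("bridge",.06),("guide_block",.084),("end_stop",.021),("strip_nose",.021),("strip_tail",.021),("wing_tip",.08),("wings",.066),("jig",0),("pencil",0),("tape_measure",0)):
        l=eyes.landmark_of(n,q)
        print(q,[(np.round(a["xy"],1),round(a["score"],2),np.round(px2z(n,a["xy"],z,c)[:2],4)) for a in l[:2]])
E
```

```text
{'time_s': 0.0, 'joint_pos': array([ 1.66071190e+00,  4.08231180e-02,  8.37802495e-02, -4.54316720e-04,
       -1.61550577e+00, -3.33692845e-01]), 'qvel': array([ 0.00100136,  0.00019901,  0.00085271,  0.00031861,  0.00143842,
       -0.00017127]), 'joint_efforts': array([ 2.71056547e-05, -3.68215907e+01,  3.47424030e+01,  6.93236098e+00,
       -5.36634892e-03,  4.29477382e-06]), 'position': array([0.14467115, 0.58194964, 0.23025748]), 'tool_rot': array([ 3.11649310e+00, -3.81726053e-01, -1.18304682e-04]), 'wrist_force': array([-0.76853371, -0.0886298 , -0.20103038]), 'wrist_torque': array([0.00452694, 0.06565114, 0.06395811]), 'finger_force': 0.0, 'width': 0.08533421762770622}
scene [-0.00308864 -0.32468415  0.75167325] ['K', 'eye', 'rotation']Traceback (most recent call last):
  File "<stdin>", line 7, in <module>
  File "h.py", line 12, in px2z
    return e+d*(z-e[2])/d[2]
                        ~^^^
IndexError: invalid index to scalar variable.
```

```bash
sed -i 's/np.array(c\["rotation"\]),c/R.from_rotvec(c["rotation"]).as_matrix(),c/' h.py
python3 - <<'E'
from h import *
for n in("scene","top"):
    save(n,n+"1.png"); c=cam(n); print(n,c[1],c[2].round(2).tolist(),c[3]["rotation"])
    for q,z in(("bridge",.06),("guide_block",.084),("end_stop",.021),("strip_nose",.021),("strip_tail",.021),("wing_tip",.08),("wings",.066),("jig",0),("pencil",0),("tape_measure",0)):
        l=eyes.landmark_of(n,q)
        print(q,[(np.round(a["xy"],1),round(a["score"],2),np.round(px2z(n,a["xy"],z,c)[:2],4)) for a in l[:2]])
E
```

```text
scene [-0.00308864 -0.32468415  0.75167325] [[0.53, 0.6, -0.6], [-0.85, 0.38, -0.37], [0.01, 0.7, 0.71]] [ 0.70729759 -0.40125034 -0.95604899]
bridge [(array([287.1, 204.2]), 0.58, array([0.539 , 0.0851]))]
guide_block [(array([264.3, 184.7]), 0.91, array([0.5415, 0.1434])), (array([286.3, 221.7]), 0.73, array([0.4805, 0.0453]))]
end_stop [(array([253.2, 205.4]), 0.91, array([0.5269, 0.1685]))]
strip_nose []
strip_tail [(array([435.1, 265.7]), 0.77, array([ 0.586 , -0.2298]))]
wing_tip [(array([292.4, 177.8]), 0.63, array([0.5941, 0.1086])), (array([272.5, 194.2]), 0.51, array([0.5309, 0.115 ]))]
wings [(array([289.2, 198.5]), 0.6, array([0.5502, 0.0874]))]
jig [(array([286.7, 222.2]), 0.69, array([0.5406, 0.0903]))]
pencil [(array([274.5, 252.8]), 0.49, array([0.458 , 0.0632]))]
tape_measure [(array([368.5, 205.6]), 0.81, array([ 0.6804, -0.0363])), (array([272.9, 194.9]), 0.54, array([0.5931, 0.1652]))]
top [0.43030351 0.0220384  1.12330582] [[0.02, 0.99, -0.14], [-1.0, 0.02, 0.01], [0.01, 0.14, 0.99]] [ 0.10150579 -0.11252663 -1.54934918]
bridge [(array([290.9, 214.4]), 0.58, array([0.5323, 0.0899]))]
guide_block [(array([269.8, 209.6]), 0.88, array([0.5407, 0.1395])), (array([346.8, 202.6]), 0.54, array([ 0.5613, -0.046 ]))]
end_stop [(array([256.6, 216.8]), 0.85, array([0.5283, 0.1797]))]
strip_nose []
strip_tail [(array([417.4, 194.3]), 0.97, array([ 0.5943, -0.232 ]))]
wing_tip [(array([277.5, 212.4]), 0.51, array([0.5346, 0.1211]))]
wings [(array([289.5, 210. ]), 0.46, array([0.5425, 0.0932]))]
jig [(array([295.6, 211.8]), 0.61, array([0.5451, 0.0817]))]
pencil [(array([302. , 246.9]), 0.66, array([0.4546, 0.0628])), (array([292.4, 210.7]), 0.51, array([0.5478, 0.0901]))]
tape_measure [(array([288.5, 210.5]), 0.63, array([0.5482, 0.1003])), (array([339.6, 159.4]), 0.61, array([ 0.6869, -0.0313]))]
```

View pics/scene1.png

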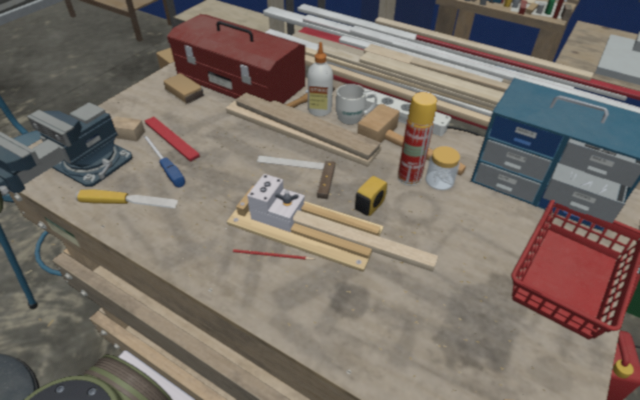

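View pics/top1.png

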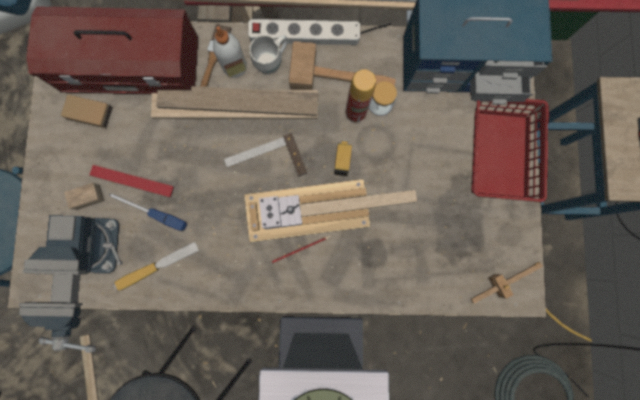

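The overview shows the jig with the bridge and screw near top-view pixel (290,210) and the strip tail near (417,194). The pencil lies on the near side at (300,248). I'll go above the jig, shut the fingers and turn the tool for a close look.

>>> {"api": "carry_out", "payload": {"motion": "2.9 -3.8 0.3 -0.083;2.9 -3.8 0.3 -0.083;2.9 -3.8 0.3 -0.083;2.9 -3.8 0.3 -0.083;2.9 -3.8 0.3 -0.083;2.9 -3.8 0.3 -0.083;2.9 -3.8 0.3 -0.083;2.9 -3.8 0.3 -0.083;2.9 -3.8 0.3 -0.083;2.9 -3.8 0.3 -0.083;2.9 -3.8 0.3 -0.083;2.9 -3.8 0.3 -0.083;2.9 -3.8 0.3 -0.083;2.9 -3.8 0.3 -0.089;0 0 0 0;0 0 0 0;0 0 0 0", "hand": 0}}

```text
time_s: 2.9
position: [0.5505, 0.0507, 0.2733]
tool_rot: [-2.392, 2.037, 0.0]
wrist_force: [-0.3, -0.0, 0.1]
width: 0.0001
finger_force: 0.0
```

Run:
```python
from h import *
s=status.read_state(); print(s["time_s"],s["position"],s["tool_rot"],s["joint_pos"],s["width"],s["wrist_force"])
n="wrist"; c=cam(n); save(n,"w1.png"); print(np.round(c[3]["hand_eye"],3).tolist(), c[3]["K"])
for q,z in(("bridge",.06),("guide_block",.084),("end_stop",.021),("strip_tail",.021),("wing_tip",.079),("wings",.066),("jig",0)):
    l=eyes.landmark_of(n,q)
    print(q,[(np.round(a["xy"],1),round(a["score"],2),np.round(px2z(n,a["xy"],z,c)[:2],4)) for a in l[:3]])
```

```text
2.9 [0.55054145 0.05072486 0.27327793] [-2.39177003e+00  2.03680684e+00  2.39854620e-04] [ 4.55122475e-01 -7.62549572e-02  4.64196838e-02 -1.70405414e-04
 -1.69346497e+00 -2.95179547e-01] 0.00012088787528759976 [-0.26961424 -0.03374997  0.12778814]
[[-0.001, 0.96, 0.279, 0.071], [1.0, 0.0, 0.001, 0.0], [0.001, 0.279, -0.96, -0.143], [0.0, 0.0, 0.0, 1.0]] [[330.51707201   0.         320.68618286]
 [  0.         330.51707201 198.99575425]
 [  0.           0.           1.        ]]
bridge [(array([319.6, 205.4]), 0.61, array([0.5458, 0.0907]))]
guide_block [(array([320.9,  76.7]), 0.48, array([ 0.5658, -0.0428])), (array([320.1, 202.6]), 0.38, array([0.5468, 0.0802]))]
end_stop []
strip_tail []
wing_tip [(array([325.6, 231.2]), 0.63, array([0.5355, 0.113 ]))]
wings [(array([317. , 206.4]), 0.53, array([0.5487, 0.0904])), (array([320.7, 193.4]), 0.35, array([0.547, 0.075]))]
jig [(array([322.9, 195.3]), 0.77, array([0.541 , 0.0948]))]
```

View pics/w1.png

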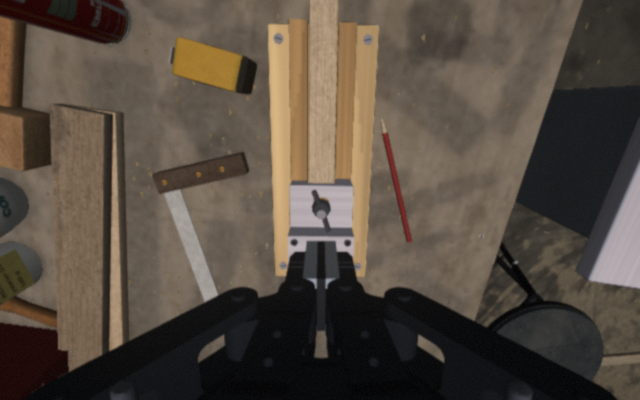

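Run:
```python
from h import *
n="wrist"; c=cam(n); M=R.from_rotvec(status.read_state()["tool_rot"]).as_matrix(); print("toolx yaw",np.arctan2(M[1,0],M[0,0]))
P={k:px2z(n,p,z,c)[:2] for k,p,z in(("TL",(269,25),.012),("TR",(379,25),.012),("BL",(276,275),.012),("BR",(366,273),.012),("brBL",(289,182),.058),("brBR",(354,181),.058),("w1",(315,192),.08),("w2",(328,231),.08),("spin",(321,209),.09),("gL",(288,236),.084),("gR",(354,235),.084))}
for k in P: print(k,P[k].round(4))
m=(P["TL"]+P["TR"])/2; b=(P["BL"]+P["BR"])/2; d=b-m; print("yaw",np.arctan2(-d[0],d[1]),np.hypot(*d))
e=P["brBR"]-P["brBL"];print("bridge edge",e,np.arctan2(e[1],e[0]))
im=cv2.imread("pics/w1.png")[160:260,270:370]; cv2.imwrite("pics/w1c.png",cv2.resize(im,None,fx=6,fy=6,interpolation=cv2.INTER_CUBIC))
```

```text
toolx yaw -1.4108234172550094
TL [ 0.632  -0.0918]
TR [ 0.5119 -0.1111]
BL [0.5869 0.2133]
BR [0.4661 0.1907]
brBL [0.5838 0.0698]
brBR [0.5126 0.0572]
w1 [0.5539 0.0707]
w2 [0.5332 0.112 ]
spin [0.5452 0.0851]
gL [0.5753 0.123 ]
gR [0.505  0.1105]
yaw 0.14867139057908157 0.30686637125372135
bridge edge [-0.07120549 -0.01262576] -2.9661021984845806
```

View pics/w1c.png

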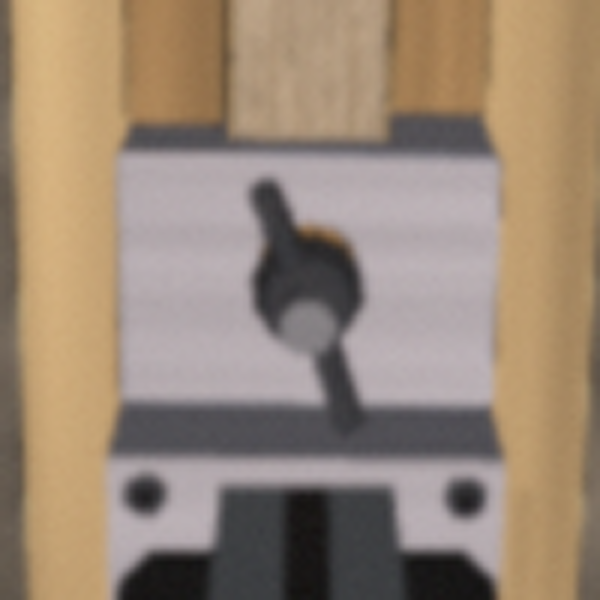

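Run:
```python
from h import *
n="wrist"; c=cam(n); 
f=lambda u,v,z:px2z(n,(270+u/6,160+v/6),z,c)[:2]
fl=(f(120,155,.058)+f(498,155,.058))/2; bk=(f(122,404,.058)+f(493,404,.058))/2
print("fl",fl,"bk",bk,np.hypot(*(bk-fl)))
e=f(120,155,.058)-f(498,155,.058);print("yawbridge",np.arctan2(e[1],e[0]),np.hypot(*e))
for y in(.15,.165):
    Y=np.array([-np.sin(y),np.cos(y)]); print("orig",fl+.023*Y,bk-.027*Y)
print("spindle",f(308,327,.091)); w=(f(265,190,.082),f(347,420,.082)); print(w,(w[0]+w[1])/2)
d=w[1]-w[0]; print("wing ang world",np.arctan2(d[1],d[0]))
```

```text
fl [0.54735969 0.06841478] bk [0.53975766 0.1173122 ] 0.049484828971858935
yawbridge 0.15973275522599903 0.07034642804071
orig [0.54392261 0.09115652] [0.54379249 0.09061538]
orig [0.54358189 0.0911024 ] [0.54419247 0.0906789 ]
spindle [0.5439717  0.09066913]
(array([0.55490627, 0.06998066]), array([0.53370124, 0.11008563])) [0.54430376 0.09003314]
wing ang world 2.057169156032471
```

The close-up shows the screw at crop (308,327) with wings along about 109° in the jig frame, so q ≈ 4.4. The jig origin is about (0.544, 0.0907) with yaw about 0.15. Next I'll look at the tail on the way to pushing it.

>>> {"api": "carry_out", "payload": {"motion": "0.6 -3.9 -1.0 0;0.6 -3.9 -1.0 0;0.6 -3.9 -1.0 0;0.6 -3.9 -1.0 0;0.6 -3.9 -1.0 0;0.6 -3.9 -1.0 0;0 0 0 0;0 0 0 0"}}

```text
time_s: 4.1
position: [0.5866, -0.1844, 0.2126]
tool_rot: [2.389, -2.039, -0.002]
wrist_force: [-0.5, 0.4, 0.1]
width: -0.0
finger_force: 0.0
```

Run:
```python
from h import *
n="wrist"; c=cam(n); save(n,"w2.png")
for q in("strip_tail","strip"):
    print([(a["xy"],a["score"],px2z(n,a["xy"],.021,c)) for a in eyes.landmark_of(n,q)[:2]])
m=eyes.silhouettes(n,"strip")[0]; print(m["bbox"],m["score"])
ys,xs=np.where(m["mask"])
for r in range(int(m["bbox"][1])+3,int(m["bbox"][3]),25):
    x=xs[ys==r]
    if len(x): print(r,x.min(),x.max(),px2z(n,((x.min()+x.max())/2,r),.03,c)[:2])
print(status.read_state()["position"])
```

```text
[([321.6, 131.7], 0.96, array([ 0.59261534, -0.22739674,  0.021     ]))]
[]
[306.4, 131.7, 338.9, 358.2] 0.87
134 308 337 [ 0.59154838 -0.22608959]
159 308 337 [ 0.58769902 -0.20198092]
184 308 336 [ 0.58418299 -0.17674785]
209 308 336 [ 0.57999981 -0.15047726]
234 308 335 [ 0.57614994 -0.12293334]
334 316 325 [0.55768151 0.00078921]
[ 0.58710185 -0.18270225  0.21407466]
```

View pics/w2.png

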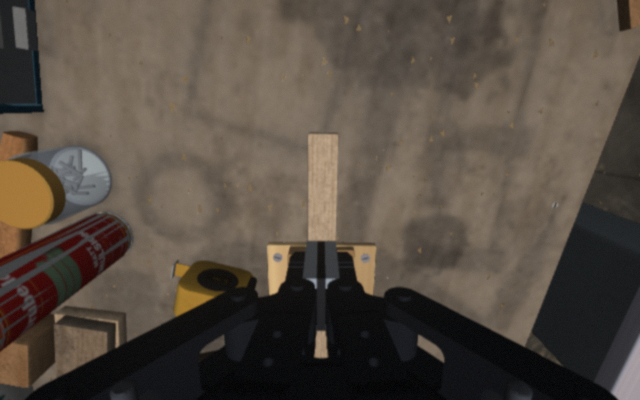

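The tail shows at pixel (322,132), which is world (0.592, -0.2275), so the gap is about 49 mm. I'll go down behind it.

>>> {"api": "carry_out", "payload": {"motion": "0.5 -3.7 -1 0;0.45 -3.7 -3 0;0 0 -5 0;0 0 -4.7 0;0 0 -4 0;0 0 -2 0;0 0 0 0;0 0 0 0"}}

```text
time_s: 5.1
position: [0.5972, -0.2573, 0.0177]
tool_rot: [-2.392, 2.036, -0.002]
wrist_force: [0.3, -0.1, 1.2]
width: 0.0001
finger_force: 0.0
```

>>> {"api": "carry_out", "payload": {"motion": "-0.06 0.4 0 0;-0.06 0.4 0 0;-0.06 0.4 0 0;-0.06 0.4 0 0;-0.06 0.4 0 0;-0.06 0.4 0 0;-0.06 0.4 0 0;-0.06 0.4 0 0;-0.06 0.4 0 0;-0.06 0.4 0 0;-0.06 0.4 0 0;-0.06 0.4 0 0;-0.06 0.4 0 0;-0.06 0.4 0 0;-0.03 0.2 0 0;-0.03 0.2 0 0"}}

```text
time_s: 6.7
position: [0.5873, -0.1975, 0.0163]
tool_rot: [2.391, -2.038, 0.0]
wrist_force: [-0.3, -0.8, 0.6]
width: -0.0003
finger_force: 0.4
```

>>> {"api": "carry_out", "payload": {"motion": "-0.015 0.1 0 0;-0.015 0.1 0 0;-0.015 0.1 0 0;0 0 0 0"}}

```text
time_s: 7.1
position: [0.5868, -0.1947, 0.0162]
tool_rot: [2.391, -2.038, -0.0]
wrist_force: [-0.4, 0.0, -0.6]
width: -0.0002
finger_force: 0.2
```

>>> {"api": "carry_out", "payload": {"motion": "-0.015 0.1 0 0;-0.015 0.1 0 0;-0.015 0.1 0 0;-0.015 0.1 0 0;0 0 0 0"}}

```text
time_s: 7.6
position: [0.5862, -0.1905, 0.0162]
tool_rot: [2.391, -2.038, -0.0]
wrist_force: [-0.0, -0.5, -0.6]
width: -0.0
finger_force: 0.0
```

>>> {"api": "carry_out", "payload": {"motion": "-0.015 0.1 0 0;-0.015 0.1 0 0;-0.015 0.1 0 0;0 0 0 0"}}

```text
time_s: 8.0
position: [0.586, -0.1903, 0.0171]
tool_rot: [2.388, -2.037, 0.005]
wrist_force: [1.1, -10.6, -0.7]
width: -0.0001
finger_force: 5.4
```

The strip stopped dead at the expected place, with 10.6 N against it, so it is home. I'll back off, lift and go beside the screw.

>>> {"api": "carry_out", "payload": {"motion": "0.15 -1.0 0 0;0.15 -1.0 0 0;0 0 4 0;0 0 4.5 0;0 3 0 0;0 4 0 0;0 4 0 0;0 4 0 0;0 4 0 0;-0.3 4 0 0;-0.3 3 0 0;0 0 0 0;0 0 0 0"}}

```text
time_s: 9.3
position: [0.5828, 0.0527, 0.1011]
tool_rot: [2.392, -2.036, -0.001]
wrist_force: [0.0, -1.6, -0.7]
width: 0.0005
finger_force: 0.0
```

```bash
cat >> h.py <<'E'
O=np.array([.544,.0907]); X=np.array([.9888,.1494]); Y=np.array([-.1494,.9888])
def jig(p): d=np.array(p)[:2]-O; return np.array([d@X,d@Y])*1000
def to(x,y,z):  # shift in cm to a jig point (mm)
    p=status.read_state()["position"]; w=O+X*x/1000+Y*y/1000
    print("jig now",jig(p).round(1),p[2].round(4),"shift cm",(np.r_[w,z]-p).round(4)*100)
E
python3 - <<'E'
from h import *
to(34,-26,.07); n="wrist"; c=cam(n); s=status.read_state()["position"]; print(proj(n,s,c),proj(n,[.544,.0907,.09],c))
save(n,"w3.png")
for q in("strip_tail",):print([(a["xy"],a["score"],jig(px2z(n,a["xy"],.021,c))) for a in eyes.landmark_of(n,q)[:2]])
E
```

```text
jig now [ 32.7 -43.3] 0.1011 shift cm [-0.13  1.73 -3.11]
[321.10291119 258.0786962 ] [380.30557615 321.90978148]
[]
```

View pics/w3.png

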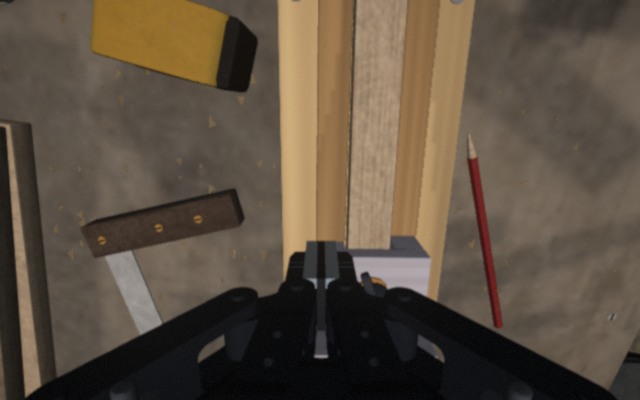

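Fingertips are about 16 mm across in jig x, and the screw is just right of them at pixel (375,285). I'll lower and make stroke 1.

>>> {"api": "carry_out", "payload": {"motion": "0 0 -2 0;0 0 -1.1 0;-0.13 0.85 0 0;-0.13 0.85 0 0;-0.4 -0.06 0 0;-0.4 -0.06 0 0;-0.4 -0.06 0 0;-0.4 -0.06 0 0;-0.4 -0.06 0 0;-0.4 -0.06 0 0;-0.4 -0.06 0 0;-0.4 -0.06 0 0;0 0 0 0"}}

```text
time_s: 10.7
position: [0.5476, 0.0644, 0.0702]
tool_rot: [2.391, -2.038, -0.001]
wrist_force: [-0.1, -0.6, 0.8]
width: -0.0001
finger_force: 0.2
```

```bash
python3 -c "
from h import *
to(-20,-26,.07);print(status.read_state()['wrist_force'])"
```

```text
jig now [ -0.4 -26.6] 0.0702 shift cm [-1.95 -0.23 -0.02]
[-0.14203779 -0.64546597  0.77617439]
```

>>> {"api": "carry_out", "payload": {"motion": "-0.4 -0.06 0 0;-0.4 -0.06 0 0;-0.4 -0.06 0 0;-0.4 -0.06 0 0;-0.4 -0.06 0 0;-0.06 0.4 0 0;-0.06 0.4 0 0;-0.06 0.4 0 0;-0.06 0.4 0 0;0 0 0 0"}}

```text
time_s: 11.7
position: [0.5256, 0.078, 0.07]
tool_rot: [2.391, -2.037, -0.001]
wrist_force: [-1.5, -0.4, -0.6]
width: -0.0
finger_force: 0.5
```

>>> {"api": "carry_out", "payload": {"motion": "-0.06 0.4 0 0;-0.06 0.4 0 0;-0.06 0.4 0 0;-0.06 0.4 0 0;-0.06 0.4 0 0;0 0 0 0"}}

```text
time_s: 12.3
position: [0.5226, 0.0983, 0.0702]
tool_rot: [-2.391, 2.037, 0.001]
wrist_force: [-2.1, -0.4, 0.5]
width: -0.0001
finger_force: 0.6
```

```bash
python3 -c "
from h import *
to(-20,8,.07)
n='wrist';c=cam(n);save(n,'w4.png');print(proj(n,[.544,.0907,.088],c))"
```

```text
jig now [-20.1  10.7] 0.0702 shift cm [ 0.05 -0.27 -0.02]
[272.96087455 253.50622932]
```

View pics/w4.png

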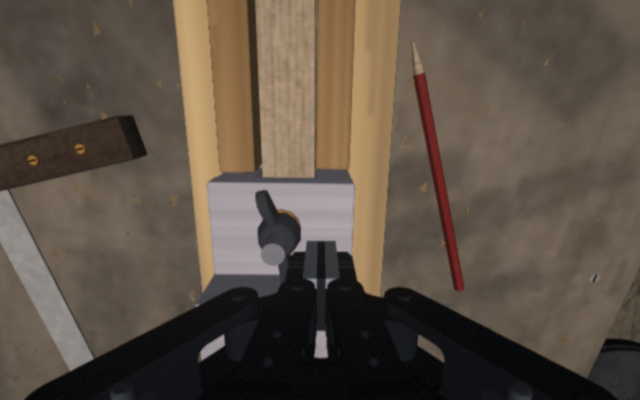

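Stroke 1 worked: the next wing shows at pixel (262,200), back near its starting angle. So q ≈ 7.5. Stroke 2 follows.

>>> {"api": "carry_out", "payload": {"motion": "0.16 -1.05 0 0;0.16 -1.05 0 0;0.16 -1.05 0 0;0.16 -1.05 0 0;0.16 -1.05 0 0;1 0.15 0 0;1 0.15 0 0;1 0.15 0 0;1 0.15 0 0;1 0.15 0 0;-0.12 0.8 0 0;-0.12 0.8 0 0;0 0 0 0;-0.4 -0.06 0 0;-0.4 -0.06 0 0;-0.4 -0.06 0 0;-0.4 -0.06 0 0;-0.4 -0.06 0 0;-0.4 -0.06 0 0;0 0 0 0"}}

```text
time_s: 14.35
position: [0.554, 0.0649, 0.0705]
tool_rot: [-2.391, 2.038, 0.0]
wrist_force: [1.3, -0.3, 0.0]
width: 0.0001
finger_force: 0.3
```

```bash
python3 -c "
from h import *
to(-20,-26,.07)"
```

```text
jig now [  6.1 -27. ] 0.0705 shift cm [-2.59 -0.29 -0.05]
```

>>> {"api": "carry_out", "payload": {"motion": "-0.4 -0.06 0 0;-0.4 -0.06 0 0;-0.4 -0.06 0 0;-0.4 -0.06 0 0;-0.4 -0.06 0 0;-0.4 -0.06 0 0;-0.26 0 0 0;-0.06 0.4 0 0;-0.06 0.4 0 0;-0.06 0.4 0 0;-0.06 0.4 0 0;-0.06 0.4 0 0;-0.06 0.4 0 0;-0.06 0.4 0 0;-0.06 0.4 0 0;-0.06 0.4 0 0;0 0 0 0"}}

```text
time_s: 16.05
position: [0.5239, 0.0978, 0.0726]
tool_rot: [-2.389, 2.035, -0.005]
wrist_force: [-0.5, -2.8, 6.6]
width: -0.0003
finger_force: 3.3
```

```bash
python3 -c "
from h import *
to(-20,10.7,.07)
n='wrist';c=cam(n);im=save(n,'w5.png');cv2.imwrite('pics/w5c.png',cv2.resize(cv2.imread('pics/w5.png')[150:300,190:370],None,fx=3,fy=3))"
```

```text
jig now [-18.8  10. ] 0.0726 shift cm [-0.13  0.05 -0.26]
```

View pics/w5c.png

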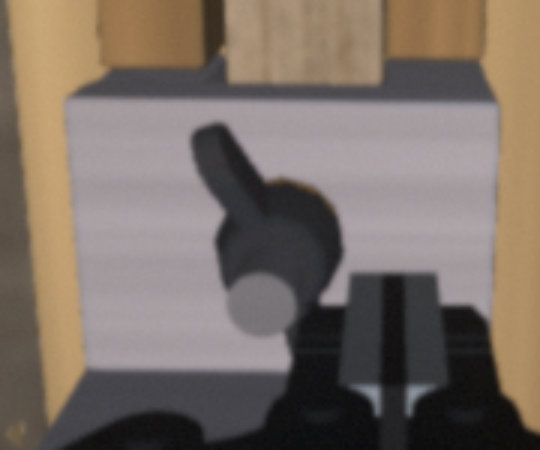

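```bash
python3 -c "
from h import *
n='wrist';c=cam(n)
t=jig(px2z(n,(190+208/3,150+133/3),.080,c));s=jig(px2z(n,(190+262/3,150+304/3),.087,c));print(t,s,np.degrees(np.arctan2(*(t-0)[::-1])))"
```

```text
[  7.77016092 -23.16725541] [-0.18769789 -0.0343727 ] -71.45885071718168
```

>>> {"api": "carry_out", "payload": {"motion": "0.16 -1.05 0 0;0.16 -1.05 0 0;0.16 -1.05 0 0;0.16 -1.05 0 0;0.16 -1.05 0 0;1 0.15 -0.2 0;1 0.15 0 0;1 0.15 0 0;1 0.15 0 0;1 0.15 0 0;-0.15 0.95 0 0;-0.15 0.95 0 0;0 0 0 0;-0.4 -0.06 0 0;-0.4 -0.06 0 0;-0.4 -0.06 0 0;0 0 0 0"}}

```text
time_s: 17.8
position: [0.5652, 0.0691, 0.0688]
tool_rot: [-2.39, 2.038, -0.001]
wrist_force: [1.0, -1.0, 0.7]
width: 0.0002
finger_force: 0.5
```

```bash
python3 -c "
from h import *
to(-5,-23,.068)"
```

```text
jig now [ 17.8 -24.5] 0.0688 shift cm [-2.27 -0.19 -0.08]
```

>>> {"api": "carry_out", "payload": {"motion": "-0.4 -0.04 0 0;-0.4 -0.04 0 0;-0.4 -0.04 0 0;-0.4 -0.04 0 0;-0.2 -0.03 0 0;-0.2 -0.03 0 0;0 0 0 0"}}

```text
time_s: 18.5
position: [0.545, 0.0671, 0.0681]
tool_rot: [2.39, -2.038, -0.001]
wrist_force: [1.7, -0.1, 0.8]
width: -0.0002
finger_force: 0.6
```

>>> {"api": "carry_out", "payload": {"motion": "-0.15 -0.02 0 0;-0.15 -0.02 0 0;0 0 0 0"}}

```text
time_s: 18.8
position: [0.5422, 0.0668, 0.0681]
tool_rot: [2.39, -2.038, -0.0]
wrist_force: [1.5, -1.0, 0.7]
width: 0.0001
finger_force: 0.7
```

>>> {"api": "carry_out", "payload": {"motion": "-0.15 -0.02 0 0;-0.15 -0.02 0 0;0 0 0 0"}}

```text
time_s: 19.1
position: [0.5392, 0.0664, 0.0682]
tool_rot: [2.391, -2.038, -0.0]
wrist_force: [1.2, -1.7, -0.5]
width: 0.0
finger_force: 0.9
```

>>> {"api": "carry_out", "payload": {"motion": "-0.15 -0.02 0 0;-0.15 -0.02 0 0;0 0 0 0"}}

```text
time_s: 19.4
position: [0.5373, 0.0656, 0.0686]
tool_rot: [-2.39, 2.038, -0.003]
wrist_force: [6.6, -3.5, -1.8]
width: 0.0
finger_force: 3.3
```

>>> {"api": "carry_out", "payload": {"motion": "-0.15 -0.02 0 0;-0.15 -0.02 0 0;0 0 0 0"}}

```text
time_s: 19.7
position: [0.5356, 0.065, 0.069]
tool_rot: [-2.388, 2.037, -0.007]
wrist_force: [12.7, -5.3, -4.8]
width: 0.0
finger_force: 6.1
```

>>> {"api": "carry_out", "payload": {"motion": "0.6 0.1 0 0;0.15 -1 0 0;-0.8 -0.12 0 0;-0.6 -0.09 0 0;-0.07 0.5 0 0;-0.04 0.25 0 0;0 0 0 0"}}

```text
time_s: 20.4
position: [0.5255, 0.0619, 0.0684]
tool_rot: [2.39, -2.036, 0.001]
wrist_force: [-1.5, -4.5, 1.6]
width: 0.0003
finger_force: 1.4
```

>>> {"api": "carry_out", "payload": {"motion": "-0.03 0.2 0 0;0 0 0 0"}}

```text
time_s: 20.6
position: [0.5253, 0.0625, 0.0684]
tool_rot: [2.388, -2.036, 0.002]
wrist_force: [-0.0, -8.3, 1.9]
width: -0.0001
finger_force: 4.0
```

>>> {"api": "carry_out", "payload": {"motion": "-0.03 0.2 0 0;0 0 0 0"}}

```text
time_s: 20.8
position: [0.5251, 0.063, 0.0685]
tool_rot: [2.386, -2.036, 0.005]
wrist_force: [1.6, -13.6, 0.5]
width: 0.0001
finger_force: 6.7
```

The screw stops dead at 13.6 N on the wing, far above its turning force. I'll back off, rise and check.

>>> {"api": "carry_out", "payload": {"motion": "0.15 -1.0 0 0;0.15 -1.0 0 0;0 0 4 0;0 0 5 0;0 0 5 0;0.7 0.1 4 0;0.7 0.1 0 0;0 0 0 0;0 0 0 0"}}

```text
time_s: 21.7
position: [0.5418, 0.0481, 0.2468]
tool_rot: [2.39, -2.037, -0.003]
wrist_force: [0.3, 0.2, -0.4]
width: 0.0
finger_force: 0.0
```

```bash
python3 -c "
from h import *
n='wrist';c=cam(n);save(n,'w6.png');u,v=proj(n,[.544,.0907,.07],c).astype(int);print(u,v)
cv2.imwrite('pics/w6c.png',cv2.resize(cv2.imread('pics/w6.png')[v-60:v+40,u-60:u+60],None,fx=6,fy=6,interpolation=2));print(jig(status.read_state()['position']))
n='top';c=cam(n);save(n,'t2.png')
print([(a['score'],jig(px2z(n,a['xy'],.021,c))) for a in eyes.landmark_of(n,'strip_tail')[:1]])"
```

```text
312 217
[ -8.66396811 -41.84173686]
[(0.66, array([  -8.44183624, -272.51631824]))]
```

View pics/w6c.png

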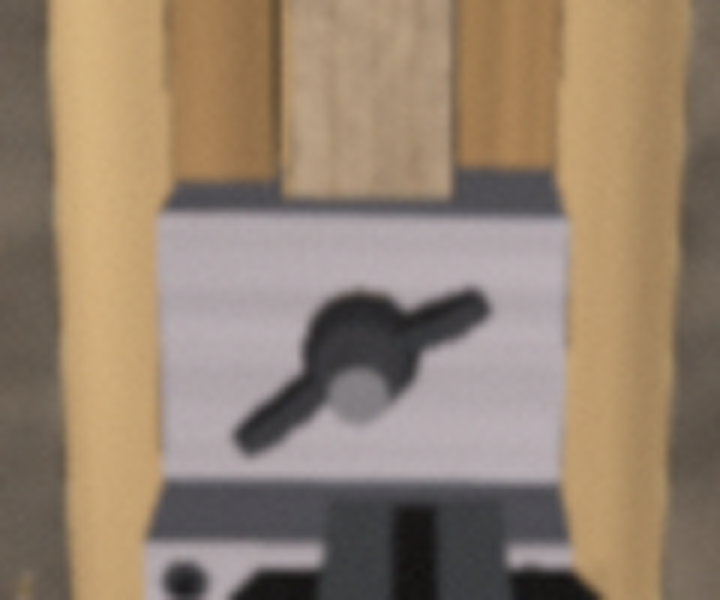

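The wings lie at about 30° (crop ends (245,437) and (480,305)), matching q ≈ 12. The tail is at jig y = -272.5, so the strip is still home.

```bash
python3 -c "
from h import *
print(manip.finish_job())"
```

```text
the job is handed in; nothing more can be done
None
```

The strip is pushed home against the end stop and clamped, with the thumbscrew turned until it stopped dead. Nothing else was deliberately touched, and the job was handed in at about 22 s.

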